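# Post the finished cutting template into the collection box

## Task

Take the tabbed cutting template out of its stand, feel its lower edge into the narrow slot on top of the plywood collection box, and push it down past the sprung leaves until it drops completely inside. The slot plate may be screwed down a little off centre, so find the slot gently: never press on the box with more than 40 N. Leave the arch-shaped template, the thread spools and the shears where they are.

Things in the scene. Friction and masses are not known exactly. Their poses are not given: they have to be found in the camera images.
- template_mid (a point): Centre, half-way up, of the tabbed template: rigid brown board 8 mm thick, 100 mm tall, 50-100 g. z up through the tab, x across the thickness, y along the width; same either way round. Lower part 70 mm wide, 55 mm tall; its straight lower edge, 50 mm below this point, has corners rounded to 10 mm. It stands upright, 1 mm loose, with its lower 30 mm in the slot of a wooden stand.
- tab_top (a point): Middle of the top edge of the template's grip tab, 50 mm above template_mid, axes the same. The tab is 36 mm wide, 8 mm thick and 45 mm tall, centred on the template; below it are the shoulders of the 70 mm part. The two stands, each 60 mm (x) by 100 mm (y) and 35 mm high, are alike; the other holds the arch template.
- slot_mid (a point): Top of the aluminium slot plate, 150 mm above the work surface, at the box's centre, not quite the slot's. z up. The slot is 10 mm (x) by 74 mm (y), square-edged, in a plate 6 mm thick, 66 by 112 mm, on a springy gasket (about 5 N per mm down, 4 mm at most). The plate is clamped off centre along x: the slot centre lies at x = -13 to +13 mm, y = 0 here; this is not measured: feel for it or see it.
- leaf_mid (a point): Midway between two sprung steel leaves inside the box, 35 mm below slot_mid; they narrow the way along y to about 60 mm, so the template's 70 mm part must be pushed past with about 4 to 15 N, and stays put if let go half-way. Once the shoulders are past, with the tab's top still about 5 to 10 mm above the plate, it falls to the box's floor. Fingers cannot enter the slot, nor need they.
- box: Plywood collection box, fixed to the work surface, 100 mm (x) by 120 mm (y), 150 mm high with its slot plate; closed but for the slot. Origin at the centre of its underside, axes as slot_mid. It, slot plate included, must never be pressed with more than 40 N.
- arch: Bystander: an arch-shaped template (8 mm thick, 70 mm wide, 80 mm tall, round top, no tab) upright in the other stand. Origin at the middle of its lower edge, z up, x across its thickness.
- spool_a: Bystander: a black cone of thread standing on the table, 58 mm across, 115 mm tall. Origin under its centre.
- spool_b: Bystander: a red cone of thread, the same size. Origin under its centre.
- shears: Bystander: fabric shears lying flat, 230 mm long, about 90 mm wide over the handles, 10 mm high. Origin at their pivot, blades to +x.
There are look-alikes about, which are no part of the job. Leave any green or turquoise look-alike of the part that bears template_mid alone.

How it is judged:
By the outcome, as a careful person would: the job done as asked, in the order asked, and still so for the second after the job is handed in, with the robot touching nothing.
It also fails if it takes over 72 s, if anything falls off the work surface, if the arm or the gripper's body presses on something with over 40 N, if the wrist force passes 120 N, or if a joint passes its speed limit or range.

## Robot

A 7-joint arm with a two-finger parallel gripper is mounted at the origin on the work surface. World frame = base frame: x ahead of the robot, y to its left, z up, the work surface at z = 0. Lengths are in mm, angles in rad, forces in N, time in s.
With the tool pointing down it reaches from about 400 to 875 mm from the base axis. Payload 4.4 kg.
Tool frame: the origin (TCP) lies on the centre line of the jaws, within the pads' length; the fingertips stand 25 mm ahead of it and the grasp point (between the pads) lies 6 mm ahead of it; x points along the fingers, y is the direction in which the jaws open and shut, and the axes are right-handed (so a half turn about x gives the same grasp; the last joint's range is limited). The gripper opens to 85 mm and grips with 20 to 120 N. Pads are 22 mm wide; open, the fingers measure 114 mm over their backs; the gripper's body (76 mm by 85 mm) begins 54 mm behind the grasp point. The pads swing forward as they close: fully open they stand 13 mm farther back than shut.
Start: joints at [-1.258, 0.628, 0.038, 1.517, -0.027, 0.996, -0.02], TCP at [240.352, 603.944, 256.313] pointing down, gripper open.
Joint ranges: [-3.06, 3.06], [-0.37, 2.12], [-1.25, 1.32], [0.18, 2.47], [-1.1, 4.24], [0.23, 1.98], [-2.94, 2.94]. Speed limits (rad/s): [2.57, 2.57, 3.14, 3.14, 3.14, 3.14, 3.14].

## Interface

Orientations are given as [roll, pitch, yaw] about the fixed x, y, z axes, in that order (R = Rz(yaw) Ry(pitch) Rx(roll)).
In Python, from cell import * gives the robot as it stands. The module is installed in compiled form; this text tells all that it offers.
- The arm moves only by the tool jog_arm, never from a script. Its argument "series" is a list of rows, each a list of 3 entries, a list of its own where there are three numbers: the turn, a rotation vector about the tool's x, y, z in degrees, then the shift along the tool's x, y, z in mm, then the gripper's target within -1 to 1 (shut at 1, half-way at 0, fully open at -1). In form: [[[rx, ry, rz], [dx, dy, dz], hand], ...]. A call has 1 to 8 rows; each row shifts and turns the commanded pose from where the row before left it, along the tool's axes as they then stand; what a row does not reach is not made up. A row lasts 1/8 s, in which the tool goes at most 62.5 mm and 10.7 degrees, less where a joint would pass 70% of its speed; a pose out of reach is approached as far as the arm can. A call is refused whole if a number of a shift passes 62.5 or a number of a turn 10.7, either way. A call with a gripper value outside its range is refused whole. The fingers move at their own pace and stop on an object; the grip force is fixed at half the most. Time passes only in rows, so rows that do not move let the fingers close. It gives the time, the measured TCP pose, the force and the opening at its end, in the units of the state.
- read_state(): the state, without advancing time (a new reading comes with each control period).
- get_image(name): name is "scene" or "top" or "wrist"; returns a dict with "img" (480x640x3 uint8, red, green, blue), "range_z" (480x640 float32, mm along the optical axis (not along the pixel's ray), 0 where there is no reading), "fovy" (degrees; the focal length in pixels is half the picture's height over the tangent of half this angle, whatever the lens; pixels are square), "cx", "cy" (the principal point, pixels), "cam_to_world" (4x4, takes a point from camera to world coordinates). Camera axes: x right, y up, looking along -z (the intrinsics and any distortion apply to the point x, -y, -z); pixel columns grow to the right and rows downward; lengths in mm; the calibration is good to about 2 mm. The wrist camera is an equidistant fisheye: a pixel r from the principal point sees the ray r / f radians off the axis. A picture is of the moment at which its call begins.
- finish_job(): hands the job in, once; it reports no verdict.
The state is a dict: "clock": time; "qpos": joint angles; "qd": joint speeds; "tau": joint torques, N m; "eef_pos": TCP position; "tool_rot": TCP orientation; "force": force on the tool from outside, world axes, zero at the start; "torque": the same for the moment, N m; "width": finger opening in mm.
Only numpy, scipy, OpenCV 4.12 (cv2) and the standard library are available. Lean on these libraries where they do the work, as an engineer would, in place of code of your own. Each camera call takes 0.05 s, during which the arm holds its last target. There are 200 camera calls.

## Working session

There is one attempt and no reset: what is moved stays moved. The work goes in short steps, Python scripts to look and compute and a tool call to move; the robot and the scene stay as the last step left them, time stands still between calls to the robot, and variables do not carry over. Pictures are saved under pics/ and viewed, about 8 in all and at most 12, crops included, and the job is handed in when it is done.

Besides the shell and the picture viewer there is one more tool, called by a JSON object that holds its "op" and its "data". jog_arm: Moves the arm, as the interface text tells. Its arguments: {"type":"object","properties":{"series":{"type":"array"}},"required":["series"]}

```bash
mkdir -p pics; cat > h.py <<'E'
from cell import *
import numpy as np, cv2
def grab(n):
    d=get_image(n); np.savez(f'{n}.npz',**{k:np.asarray(v) for k,v in d.items()}); return d
def save(im,f): cv2.imwrite('pics/'+f,cv2.cvtColor(im,cv2.COLOR_RGB2BGR))
def cloud(d):
    f=240/np.tan(np.radians(float(d['fovy']))/2); v,u=np.mgrid[:480,:640]; z=d['range_z'].astype(float)
    X=(u-d['cx'])/f; Y=(v-d['cy'])/f
    P=np.stack([X*z,-Y*z,-z],-1); M=np.array(d['cam_to_world'])
    W=P@M[:3,:3].T+M[:3,3]; W[z==0]=np.nan
    return W
E
python3 - <<'E'
from h import *
print(read_state())
for n in('scene','top'):
    d=grab(n); print(n,d['fovy'],d['cx'],d['cy'],np.round(d['cam_to_world'],3).tolist(),[k for k in d]); save(d['img'],n+'0.png')
E
```

```text
{'clock': 0.0, 'qpos': array([-1.25779373,  0.62934669,  0.03844832,  1.51839455, -0.02699465,
        0.9962865 , -0.0199971 ]), 'qd': array([-2.03397896e-04,  5.04778151e-04,  1.56636049e-03, -7.83657642e-05,
        1.02172961e-03, -9.38193926e-04, -4.57944888e-05]), 'tau': array([-2.05468918e-04, -5.63400292e+01,  1.22611128e+00, -1.93451589e+01,
        1.10163397e-02,  1.01701639e-02, -2.62848175e-06]), 'eef_pos': array([240.13572524, 603.38270538, 255.38030405]), 'tool_rot': array([-1.55301158,  1.56887946, -1.93181412]), 'force': array([ 0.30399343, -0.43053464,  0.61779779]), 'torque': array([ 0.01074479, -0.09909118, -0.01191238]), 'width': 84.96489496726407}
scene 53.21910877901501 318.46945439853187 243.13034414248864 [[0.232, -0.519, 0.823, 1435.884], [0.973, 0.11, -0.205, -176.33], [0.016, 0.848, 0.53, 675.142], [0.0, 0.0, 0.0, 1.0]] ['img', 'range_z', 'fovy', 'cx', 'cy', 'cam_to_world']
top 52.25855562865702 316.8162508445438 233.76600112078486 [[0.02, 0.982, -0.19, 385.683], [-1.0, 0.021, -0.0, 45.898], [0.003, 0.19, 0.982, 1156.711], [0.0, 0.0, 0.0, 1.0]] ['img', 'range_z', 'fovy', 'cx', 'cy', 'cam_to_world']
```

View pics/scene0.png

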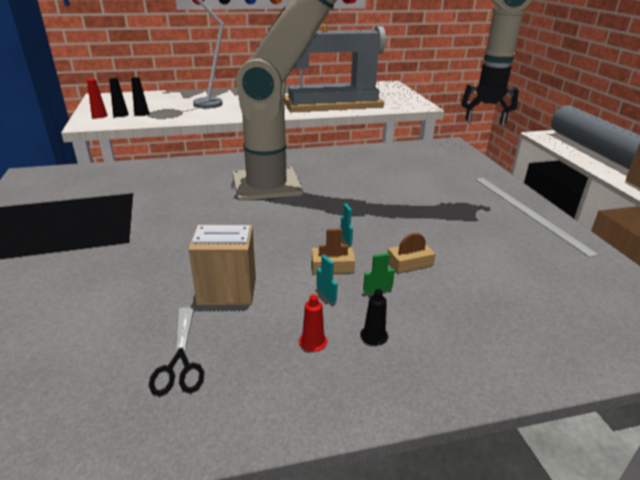

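View pics/top0.png

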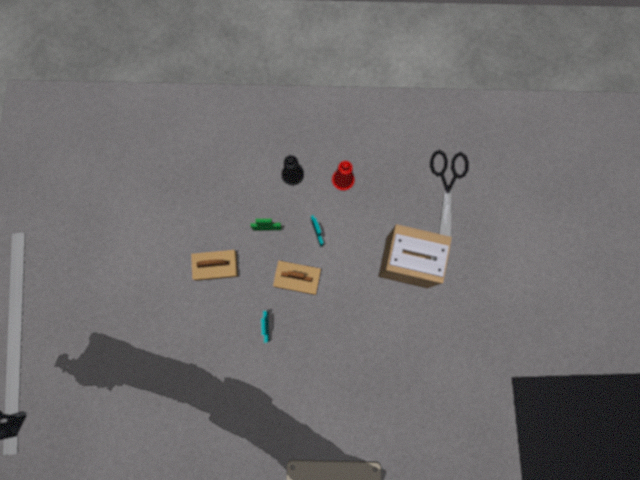

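The scene picture shows the tabbed brown template in its stand at (334,243). Possible mix-ups are the arch at (412,243), two turquoise look-alikes at (347,225) and (327,280), and a green one at (380,275). The box plate is at (222,234). In the top view the template is at (297,275), the arch at (213,263) and the slot at (419,254). I choose the brown tabbed one and will check it in a close crop.

```bash
python3 - <<'E'
from h import *
t=np.load('top.npz'); s=np.load('scene.npz')
a=cv2.resize(t['img'][245:305,265:330],None,fx=6,fy=6,interpolation=cv2.INTER_CUBIC)
b=cv2.resize(t['img'][220:290,378:458],None,fx=5,fy=5,interpolation=cv2.INTER_CUBIC)
c=cv2.resize(s['img'][195:280,300:400],None,fx=4,fy=4,interpolation=cv2.INTER_CUBIC)
cv=np.zeros((360+240,800,3),np.uint8)
cv[:360,:390]=a; cv[:350,395:795]=b; 
cv[362:600,:400]=c[50:288]; save(cv,'crop1.png')
W=cloud(t); S=cloud(s)
def rect(m,W,n):
    p=W[m][:,:2].astype(np.float32); r=cv2.minAreaRect(p); print(n,len(p),np.round(cv2.boxPoints(r).mean(0),1),r[1:],'z',np.round(np.percentile(W[m][:,2],[5,50,95]),1))
v,u=np.mgrid[:480,:640]
for N,Wc,box in(('top',W,(265,330,245,305)),('topbox',W,(378,458,220,290)),('scene',S,(308,360,225,275)),('scenebox',S,(185,260,215,310)),('arch',W,(185,245,245,285))):
    m=(u>=box[0])&(u<box[1])&(v>=box[2])&(v<box[3])
    for lo,hi in((28,42),(42,130),(60,72),(85,115),(100,115),(140,160)):
        mm=m&(Wc[...,2]>lo)&(Wc[...,2]<hi)
        if mm.sum()>8: rect(mm,Wc,f'{N} {lo}-{hi}')
for n,im,Wc,c in(('t',t['img'],W,None),('s',s['img'],S,None)):
    h=cv2.cvtColor(im,cv2.COLOR_RGB2HSV); 
    for nm,(l,g) in {'turq':(85,100),'green':(50,75),'red':(0,2)}.items():
        m=((h[...,0]>=l)&(h[...,0]<=g)&(h[...,1]>150)&(u>220)&(u<420)&(v>140)&(v<350)&(Wc[...,2]>5)).astype(np.uint8)
        k,L,st,ce=cv2.connectedComponentsWithStats(m)
        for i in range(1,k):
            if st[i,4]>20: p=Wc[L==i]; print(n,nm,np.round(ce[i]),np.round(p.min(0)),np.round(p.max(0)))
E
```

```text
top 28-42 961 [501.3  91.9] ((99.90605926513672, 60.57121276855469), 80.07904052734375) z [31.  34.4 38. ]
top 42-130 168 [501.2  91.6] ((69.6792984008789, 8.590051651000977), 80.24639129638672) z [ 50.8  76.5 106.1]
top 60-72 23 [500.5  91.1] ((65.36317443847656, 7.182012557983398), 79.85723114013672) z [60.2 62.3 67.3]
top 85-115 76 [501.1  91.7] ((35.97322082519531, 8.2029447555542), 79.90913391113281) z [ 93.5 103.9 106.9]
top 100-115 65 [501.1  91.7] ((35.95899963378906, 8.152929306030273), 80.13077545166016) z [101.  104.3 106.9]
topbox 28-42 68 [ 524.3 -133.7] ((150.35450744628906, 75.11524200439453), 36.2519645690918) z [28.5 35.  40.6]
topbox 42-130 530 [ 545.1 -166.9] ((120.33621978759766, 99.92033386230469), 77.63481140136719) z [ 46.8  90.7 126.8]
topbox 60-72 61 [ 522.6 -135.9] ((151.7809295654297, 75.1035385131836), 37.55150604248047) z [62.3 67.1 71.5]
topbox 85-115 181 [ 522.3 -137.1] ((154.724853515625, 75.83600616455078), 37.89826965332031) z [ 86.8  99.9 113.4]
topbox 100-115 90 [ 521.9 -137.5] ((154.0687255859375, 74.83982849121094), 38.23118209838867) z [100.5 10
[... 1454 characters left out ...]
75, 101.50362396240234), 6.603531360626221) z [30.3 34.3 37.8]
arch 42-130 187 [526.6 284.6] ((8.800320625305176, 70.03705596923828), 6.536004066467285) z [45.6 73.  84.4]
arch 60-72 43 [526.5 284.4] ((8.5531644821167, 65.43341064453125), 7.017404556274414) z [61.2 66.7 71.4]
t turq [317. 230.] [577.  34.  31.] [641.  61. 103.]
t turq [265. 326.] [356. 152.  18.] [421. 162. 104.]
t green [265. 225.] [614. 133.   8.] [622. 198. 104.]
t red [344. 174.] [723. -40.   5.] [761.   9. 117.]
s turq [347. 224.] [356. 152.   6.] [429. 163. 104.]
s turq [327. 279.] [583.  33.   5.] [650.  62. 103.]
s green [379. 275.] [617. 106.   5.] [756. 202. 117.]
s red [313. 325.] [733. -40.   5.] [777.  14. 118.]
```

View pics/crop1.png

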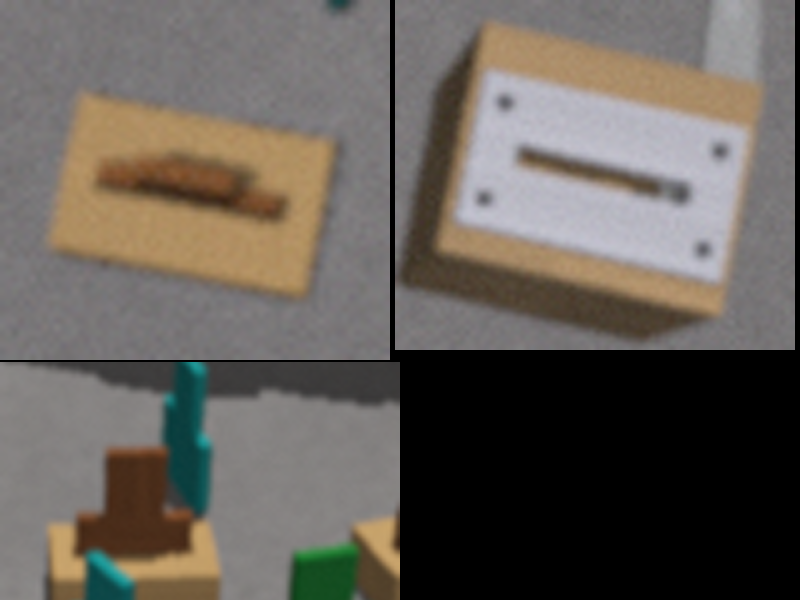

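The crop confirms the choice: a brown board with a tab and two shoulders, in the stand. The slot runs from (515,152) to (690,195) in the crop, and the plate sits toward the lower side (box -x). Next I measure the slot and work out the move.

```bash
cat >> h.py <<'E'
def rectify(d,c,yaw,z,half=(60,70),k=4,fish=False):
    # rows: box x from +half to -half (up=+x), cols: y from + to - ; k px/mm
    f=240/np.tan(np.radians(float(d['fovy']))/2); M=np.array(d['cam_to_world'])
    X,Y=np.meshgrid(np.arange(half[0],-half[0],-1/k),np.arange(half[1],-half[1],-1/k),indexing='ij')
    cw,sw=np.cos(yaw),np.sin(yaw)
    P=np.stack([c[0]+cw*X-sw*Y,c[1]+sw*X+cw*Y,np.full_like(X,z)],-1)
    p=(P-M[:3,3])@M[:3,:3]; x,y,zz=p[...,0],-p[...,1],-p[...,2]
    if fish:
        r=np.hypot(x,y); th=np.arctan2(r,zz); s=f*th/np.maximum(r,1e-9); u=d['cx']+s*x; v=d['cy']+s*y
    else: u=d['cx']+f*x/zz; v=d['cy']+f*y/zz
    return cv2.remap(np.ascontiguousarray(d['img']),u.astype(np.float32),v.astype(np.float32),cv2.INTER_CUBIC)
E
python3 - <<'E'
from h import *
from scipy.spatial.transform import Rotation as Ro
t=np.load('top.npz'); s=np.load('scene.npz')
yaw=np.radians(-12.35); c=(545.7,-167.5)
A=rectify(t,c,yaw,150,k=2.8); B=rectify(s,c,yaw,150,k=2.8)
save(np.hstack([A,B]),'rect.png'); print(A.shape)
for im,n in((A,'top'),(B,'scene')):
    k=2.8; g=im.astype(float)
    y0=int((70-25)*k); y1=int((70+25)*k)
    prof=g[:,y0:y1].mean(1); print(n,[(round(60-i/k,1),np.round(prof[i]).astype(int).tolist()) for i in range(0,len(prof),6)])
st=read_state(); R=Ro.from_euler('xyz',st['tool_rot']).as_matrix(); print(np.round(R,4))
E
```

```text
(336, 392, 3)
top [(60.0, [119, 116, 118]), (57.9, [121, 119, 120]), (55.7, [122, 120, 120]), (53.6, [122, 119, 122]), (51.4, [122, 119, 120]), (49.3, [134, 124, 116]), (47.1, [152, 130, 107]), (45.0, [164, 136, 103]), (42.9, [169, 139, 103]), (40.7, [170, 140, 104]), (38.6, [171, 142, 106]), (36.4, [171, 141, 105]), (34.3, [171, 141, 105]), (32.1, [171, 141, 104]), (30.0, [173, 147, 120]), (27.9, [179, 165, 159]), (25.7, [185, 181, 188]), (23.6, [184, 184, 195]), (21.4, [182, 181, 192]), (19.3, [182, 182, 191]), (17.1, [182, 181, 192]), (15.0, [184, 183, 193]), (12.9, [186, 185, 196]), (10.7, [185, 184, 195]), (8.6, [187, 186, 197]), (6.4, [189, 189, 199]), (4.3, [192, 191, 202]), (2.1, [184, 183, 194]), (-0.0, [154, 152, 160]), (-2.1, [113, 106, 105]), (-4.3, [93, 79, 64]), (-6.4, [107, 90, 70]), (-8.6, [143, 128, 117]), (-10.7, [174, 166, 168]), (-12.9, [186, 184, 193]), (-15.0, [185, 185, 196]), (-17.1, [183, 182, 193]), (-19.3, [183, 183, 193]), (-21.4, [184, 184, 194]), (-23.6, [185, 184, 195]), (-25.7, [187, 186, 197]), (-27.9, [187, 186, 197]), (-30.0, [189, 188, 199]), (-32.
[... 1153 characters left out ...]
, [160, 160, 167]), (-12.9, [176, 176, 182]), (-15.0, [192, 192, 199]), (-17.1, [202, 203, 209]), (-19.3, [207, 208, 214]), (-21.4, [209, 210, 217]), (-23.6, [209, 210, 216]), (-25.7, [210, 211, 217]), (-27.9, [211, 212, 218]), (-30.0, [213, 214, 220]), (-32.1, [214, 214, 221]), (-34.3, [214, 215, 221]), (-36.4, [211, 210, 215]), (-38.6, [203, 201, 204]), (-40.7, [190, 187, 188]), (-42.9, [174, 169, 168]), (-45.0, [158, 153, 150]), (-47.1, [144, 140, 137]), (-49.3, [137, 133, 131]), (-51.4, [131, 128, 127]), (-53.6, [132, 129, 128]), (-55.7, [131, 129, 128]), (-57.9, [132, 129, 128])]
[[-6.000e-04  3.698e-01  9.291e-01]
 [-1.500e-03  9.291e-01 -3.698e-01]
 [-1.000e+00 -1.700e-03  0.000e+00]]
```

View pics/rect.png

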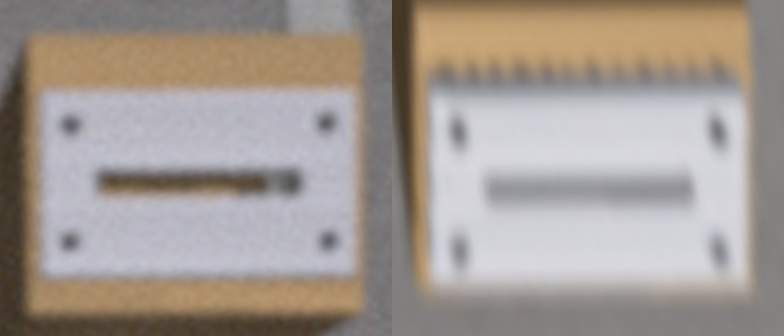

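The slot is at about (-4.8, -1.1) in the box frame, which is world (540.8, -167.5). Both the slot and the plate outline in the top view support this. Now I turn the jaws so they close across the board.

{"op": "jog_arm", "data": {"series": [[[9.8, 0, 0], [0, 0, 0], -1], [[9.8, 0, 0], [0, 0, 0], -1], [[9.8, 0, 0], [0, 0, 0], -1], [[9.8, 0, 0], [0, 0, 0], -1], [[9.8, 0, 0], [0, 0, 0], -1], [[9.8, 0, 0], [0, 0, 0], -1], [[9.8, 0, 0], [0, 0, 0], -1], [[9.7, 0, 0], [0, 0, 0], -1]]}}

```text
clock: 1.1
eef_pos: [240.1, 603.7, 255.8]
tool_rot: [-0.288, 1.57, -2.038]
force: [-0.5, -0.7, 0.4]
width: 85.7
```

{"op": "jog_arm", "data": {"series": [[[0, 0, 0], [0, 30, 40], -1], [[0, 0, 0], [0, 30, 40], -1], [[0, 0, 0], [0, 30, 40], -1], [[0, 0, 0], [0, 30, 40], -1], [[0, 0, 0], [0, 30, 40], 0], [[0, 0, 0], [0, 30, 40], 0], [[0, 0, 0], [0, 30, 40], 0], [[0, 0, 0], [0, 30, 40], 0]]}}

```text
clock: 2.1
eef_pos: [421.5, 245.7, 256.2]
tool_rot: [-1.041, 1.571, -2.786]
force: [0.2, 0.4, -0.1]
width: 42.6
```

```bash
cat >> h.py <<'E'
from scipy.spatial.transform import Rotation as Ro
def go(x,y,z,yaw):
    """remaining: yaw deg of tool y; prints tool-frame shift after turn"""
    st=read_state(); R=Ro.from_euler('xyz',st['tool_rot']).as_matrix(); p=st['eef_pos']
    a=np.degrees(np.arctan2(R[1,1],R[0,1])); d=np.array([x,y,z])-p
    T=R.T@d
    print('t',round(st['clock'],2),'pos',p.round(1),'yaw',a.round(2),'tilt',R[2].round(3),'F',st['force'].round(1),'Tq',st['torque'].round(2),'w',round(st['width'],1),'| turn rx',round(a-yaw,2),'shift now-axes',T.round(1))
E
python3 - <<'E'
from h import *
go(501.2,91.7,200,-9.9)
E
```

```text
t 2.1 pos [421.5 245.7 256.2] yaw -9.99 tilt [-1. -0.  0.] F [ 0.2  0.4 -0.1] Tq [ 0.02 -0.01  0.01] w 42.6 | turn rx -0.09 shift now-axes [ 56.2 105.2 137.8]
```

{"op": "jog_arm", "data": {"series": [[[0, 0, 0], [0, 27, 35], 0], [[0, 0, 0], [0, 27, 35], 0], [[0, 0, 0], [0, 27, 35], 0], [[0, 0, 0], [25, 24, 33], 0], [[0, 0, 0], [30, 0, 0], 0], [[0, 0, 0], [0, 0, 0], 0], [[0, 0, 0], [0, 0, 0], 0]]}}

```text
clock: 2.98
eef_pos: [500.7, 93.5, 201.9]
tool_rot: [2.382, 1.57, 0.638]
force: [-0.5, -0.4, -0.8]
width: 42.4
```

```bash
python3 - <<'E'
from h import *
d=grab('wrist'); save(d['img'],'w1.png'); print(d['fovy'],d['cx'],d['cy'],np.round(d['cam_to_world'],3).tolist())
go(501.2,91.7,200,-9.9)
t=grab('top'); W=cloud(t)
E
```

```text
65.70646984690485 318.91444894137334 237.6999130580842 [[0.985, 0.166, 0.05, 514.806], [-0.174, 0.941, 0.291, 168.178], [0.001, -0.295, 0.955, 318.896], [0.0, 0.0, 0.0, 1.0]]
t 3.02 pos [501.   93.7 202.2] yaw -9.93 tilt [-1.     0.001 -0.001] F [ 0.1 -0.   0.3] Tq [-0.06 -0.04 -0.01] w 42.7 | turn rx -0.03 shift now-axes [2.2 0.5 1.9]
```

View pics/w1.png

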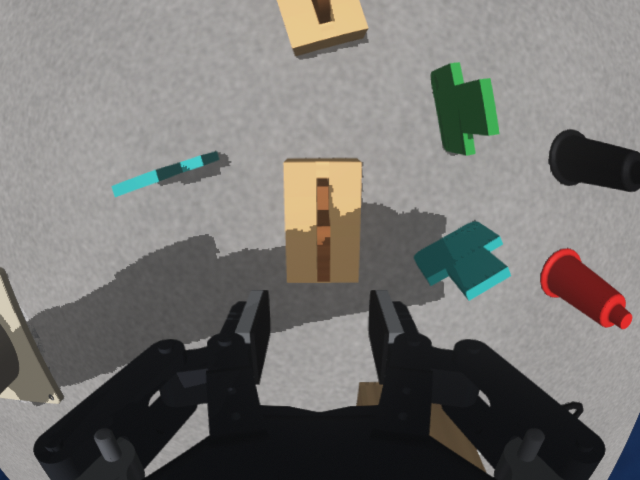

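The wrist view shows the brown template at (323,230) in its stand, lined up with the jaws, with the look-alikes well clear. I refine its position from wrist depth.

```bash
cat >> h.py <<'E'
def wcloud(d):
    f=240/np.tan(np.radians(float(d['fovy']))/2); v,u=np.mgrid[:480,:640]; z=d['range_z'].astype(float)
    x=u-d['cx']; y=v-d['cy']; r=np.hypot(x,y)+1e-9; th=r/f; s=np.tan(th)/r*z
    P=np.stack([x*s,-y*s,-z],-1); M=np.array(d['cam_to_world']); W=P@M[:3,:3].T+M[:3,3]; W[z==0]=np.nan
    return W
def rect(p,n):
    r=cv2.minAreaRect(p[:,:2].astype(np.float32)); print(n,len(p),np.round(r[0],1),np.round(r[1],1),round(r[2],1),'z',np.round(np.percentile(p[:,2],[5,50,95]),1))
E
python3 - <<'E'
from h import *
d=np.load('wrist.npz'); W=wcloud(d); v,u=np.mgrid[:480,:640]
m=(u>270)&(u<375)&(v>150)&(v<290)
for lo,hi in((30,39),(45,120),(98,115)):
    rect(W[m&(W[...,2]>lo)&(W[...,2]<hi)],(lo,hi))
E
```

```text
(30, 39) 7699 [504.3  91.7] [100.3  60.7] 80.3 z [33.2 34.3 35.5]
(45, 120) 1212 [505.8 100.3] [53.4  7.7] 80.2 z [ 58.6 103.8 105.2]
(98, 115) 752 [504.3  92. ] [36.7  7.6] 80.0 z [103.1 104.3 105.3]
```

{"op": "jog_arm", "data": {"series": [[[0, 0, 0], [20, 2, 1.6], 0], [[0, 0, 0], [25, 0, 0], 0], [[0, 0, 0], [25, 0, 0], 0], [[0, 0, 0], [20, 0, 0], 0], [[0, 0, 0], [10, 0, 0], 0], [[0, 0, 0], [0, 0, 0], 0], [[0, 0, 0], [0, 0, 0], 0]]}}

```text
clock: 3.95
eef_pos: [502.9, 91.2, 102.1]
tool_rot: [1.957, 1.569, 0.212]
force: [0.1, -0.7, 0.7]
width: 42.7
```

```bash
python3 - <<'E'
from h import *
d=grab('wrist'); save(cv2.resize(d['img'][180:400,200:440],None,fx=2.5,fy=2.5),'w2.png')
go(502.7,91.8,102,-9.9)
W=wcloud(d); v,u=np.mgrid[:480,:640]
m=(u>240)&(u<400)&(v>120)&(v<350)&(W[...,2]>98)&(W[...,2]<112)
rect(W[m],'tab')
E
```

```text
t 4.0 pos [502.9  91.2 102.2] yaw -9.99 tilt [-1.     0.002 -0.001] F [ 0.8  0.5 -0.7] Tq [ 0.06 -0.01 -0.01] w 42.9 | turn rx -0.09 shift now-axes [ 0.2 -0.2 -0.5]
tab 2434 [506.2  97.4] [25.7 58.2] 79.2 z [ 99.1 104.3 110.5]
```

View pics/w2.png

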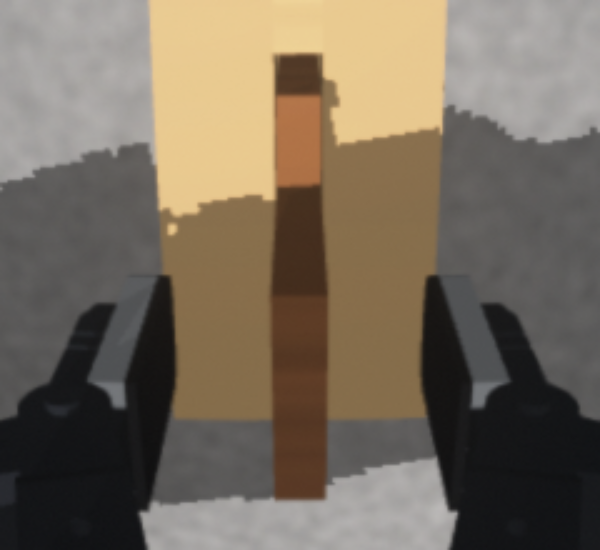

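The tab's top is at crop (299,295-498). The pads at u=174 and u=425 are centred on it to within 0.2 mm. Closing.

{"op": "jog_arm", "data": {"series": [[[0, 0, 0], [0, 0, 0], 0.6], [[0, 0, 0], [0, 0, 0], 1], [[0, 0, 0], [0, 0, 0], 1], [[0, 0, 0], [0, 0, 0], 1], [[0, 0, 0], [0, 0, 0], 1]]}}

```text
clock: 4.62
eef_pos: [502.8, 91.1, 101.8]
tool_rot: [1.98, 1.569, 0.234]
force: [-0.7, 0.2, 5.5]
width: 6.9
```

```bash
python3 - <<'E'
from h import *
go(502.7,91.8,102,-9.9)
E
```

```text
t 4.62 pos [502.8  91.1 101.8] yaw -10.01 tilt [-1.     0.001 -0.001] F [-0.7  0.2  5.5] Tq [-0.02 -0.02 -0.02] w 6.9 | turn rx -0.11 shift now-axes [-0.2 -0.2 -0.7]
```

{"op": "jog_arm", "data": {"series": [[[0, 0, 0], [-5, 0, 0], 1], [[0, 0, 0], [-15, 0, 0], 1], [[0, 0, 0], [-25, 0, 0], 1], [[0, 0, 0], [-40, 0, 0], 1], [[0, 0, 0], [-45, 0, 0], 1], [[0, 0, 0], [-40, 0, 0], 1], [[0, 0, 0], [0, 0, 0], 1], [[0, 0, 0], [0, 0, 0], 1]]}}

```text
clock: 5.62
eef_pos: [501.3, 91.2, 271.2]
tool_rot: [-1.606, 1.569, 2.932]
force: [-1.5, -0.2, -0.5]
width: 7.1
```

```bash
python3 - <<'E'
from h import *
go(540.8,-167.5,275,-12.4)
d=grab('wrist'); save(d['img'],'w3.png')
W=wcloud(d); v,u=np.mgrid[:480,:640]
p=read_state()['eef_pos']
m=(u>240)&(u<400)&(v>100)&(v<330)&(W[...,2]<p[2]+12)&(W[...,2]>p[2]-105)
h=cv2.cvtColor(d['img'],cv2.COLOR_RGB2HSV); m&=(h[...,1]>90)&(h[...,0]<20)
rect(W[m],'tmpl'); 
for lo,hi in((-105,-60),(-60,-35),(0,12)): 
    q=W[m&(W[...,2]>p[2]+lo)&(W[...,2]<p[2]+hi)]
    if len(q)>10: rect(q,(lo,hi))
E
```

```text
t 5.62 pos [501.3  91.2 271.2] yaw -9.99 tilt [-1.    -0.001 -0.   ] F [-1.5 -0.2 -0.5] Tq [-0.   -0.    0.02] w 7.1 | turn rx 2.41 shift now-axes [ -4.   83.8 247.9]
tmpl 2518 [505.8 111.9] [30.7  9. ] 81.3 z [204.2 250.6 274.2]
(-105, -60) 169 [508.6 126.3] [1.  7.9] 79.7 z [183.8 198.1 209.3]
(-60, -35) 855 [507. 118.] [18.1  7.8] 79.4 z [216.3 228.7 232.3]
(0, 12) 792 [504.4 103.5] [13.8  8.2] 80.8 z [272.  273.6 274.7]
```

View pics/w3.png

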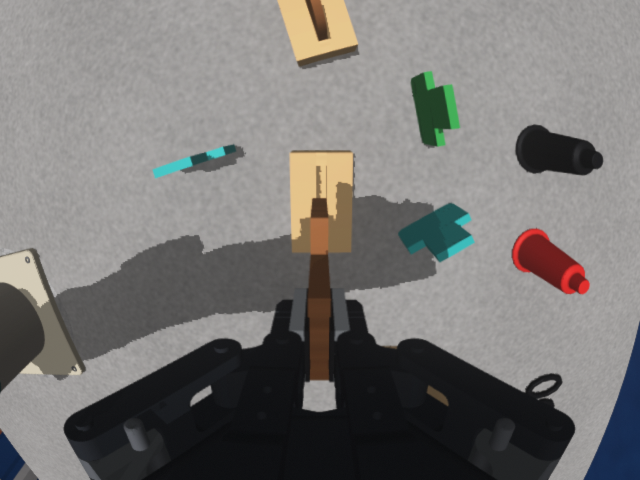

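The template hangs upright in the jaws and its stand is in place. Moving over the box.

{"op": "jog_arm", "data": {"series": [[[2.4, 0, 0], [-1, 0, 0], 1], [[0, 0, 0], [0, 12, 30], 1], [[0, 0, 0], [0, 18, 47], 1], [[0, 0, 0], [0, 18, 47], 1], [[0, 0, 0], [0, 18, 47], 1], [[0, 0, 0], [0, 18, 46], 1], [[0, 0, 0], [0, 10, 27], 1], [[0, 0, 0], [0, 0, 0], 1]]}}

```text
clock: 6.68
eef_pos: [540.8, -170.7, 271.4]
tool_rot: [-0.639, 1.568, -2.432]
force: [-1.0, 0.8, -0.2]
width: 6.7
```

{"op": "jog_arm", "data": {"series": [[[0, 0, 0], [8, 0, 0], 1], [[0, 0, 0], [0, 0, 0], 1], [[0, 0, 0], [0, 0, 0], 1]]}}

```text
clock: 7.05
eef_pos: [541.7, -166.2, 264.0]
tool_rot: [-2.16, 1.57, 2.337]
force: [-0.4, 0.6, -0.5]
width: 7.0
```

```bash
python3 - <<'E'
from h import *
go(540.8,-167.5,258,-12.4)
d=grab('wrist'); save(cv2.resize(d['img'][140:380,180:460],None,fx=2.5,fy=2.5,interpolation=cv2.INTER_CUBIC),'w4.png')
W=wcloud(d); m=(W[...,2]>146)&(W[...,2]<154); rect(W[m],'plate')
E
```

```text
t 7.05 pos [ 541.7 -166.2  264. ] yaw -12.31 tilt [-1.    -0.001 -0.   ] F [-0.4  0.6 -0.5] Tq [ 0.02 -0.02  0.05] w 7.0 | turn rx 0.09 shift now-axes [ 6.  -0.6  1.4]
plate 11965 [ 543.9 -166.5] [112.9  66.8] 77.7 z [148.3 149.4 150.5]
```

View pics/w4.png

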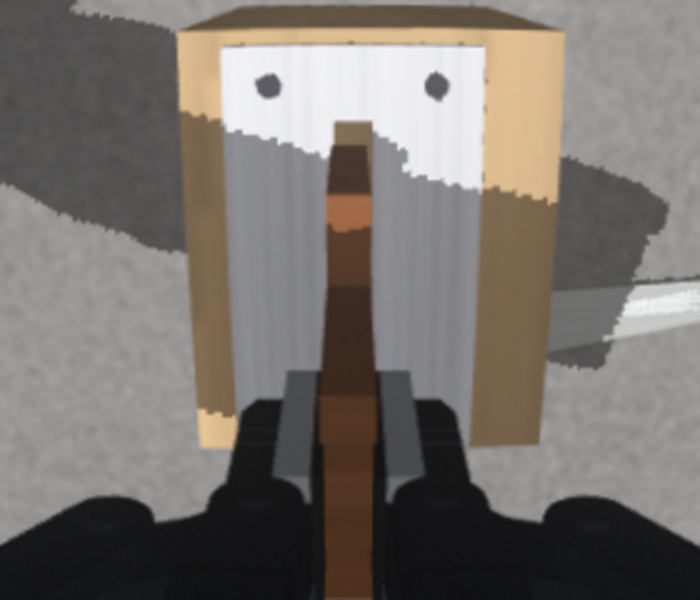

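The wrist view puts the slot end at crop u≈353 and the template's lower edge at u≈350, so the board must shift about +0.8 mm in tool y. The tab-to-plate differences from both cameras agree, which gives a target TCP of (542.4, -167.8). I shift and go down to just above the plate.

{"op": "jog_arm", "data": {"series": [[[0.1, 0, 0], [0, 0.9, 1.5], 1], [[0, 0, 0], [6, 0, 0], 1], [[0, 0, 0], [6, 0, 0], 1], [[0, 0, 0], [0, 0, 0], 1], [[0, 0, 0], [0, 0, 0], 1]]}}

```text
clock: 7.72
eef_pos: [542.2, -169.2, 252.2]
tool_rot: [-1.126, 1.571, -2.915]
force: [-0.5, -0.5, 0.2]
width: 7.0
```

```bash
python3 - <<'E'
from h import *
go(542.4,-167.8,245,-12.35)
d=grab('wrist'); save(cv2.resize(d['img'][150:310,250:390],None,fx=4,fy=4,interpolation=cv2.INTER_CUBIC)[:600],'w5.png')
go(542.4,-167.8,245,-12.35)
E
```

```text
t 7.72 pos [ 542.2 -169.2  252.2] yaw -12.51 tilt [-1. -0.  0.] F [-0.5 -0.5  0.2] Tq [-0.05 -0.01  0.06] w 7.0 | turn rx -0.16 shift now-axes [ 7.2 -0.1 -1.4]
t 7.78 pos [ 542.2 -169.2  252.3] yaw -12.51 tilt [-1.  0.  0.] F [-0.5 -0.3 -1.2] Tq [-0.06  0.05  0.01] w 7.0 | turn rx -0.16 shift now-axes [ 7.3 -0.1 -1.4]
```

View pics/w5.png

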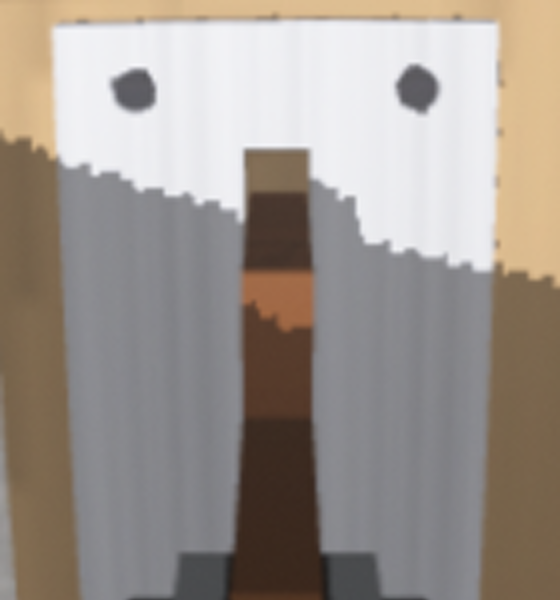

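The slot edges are at crop u=244 and 310, and the board's lower end is centred at u≈277, so it is aligned. I correct y by -1.2 mm and descend gently.

{"op": "jog_arm", "data": {"series": [[[-0.1, 0, 0], [0, 0, -1.2], 1], [[0, 0, 0], [2, 0, 0], 1], [[0, 0, 0], [2, 0, 0], 1], [[0, 0, 0], [1, 0, 0], 1], [[0, 0, 0], [1, 0, 0], 1], [[0, 0, 0], [1, 0, 0], 1], [[0, 0, 0], [0, 0, 0], 1]]}}

```text
clock: 8.65
eef_pos: [542.4, -167.9, 245.2]
tool_rot: [-1.672, 1.571, 2.824]
force: [-0.2, 0.6, 0.0]
width: 7.2
```

{"op": "jog_arm", "data": {"series": [[[0, 0, 0], [1, 0, 0], 1], [[0, 0, 0], [1, 0, 0], 1], [[0, 0, 0], [0, 0, 0], 1]]}}

```text
clock: 9.02
eef_pos: [542.4, -167.9, 243.2]
tool_rot: [-1.719, 1.571, 2.777]
force: [-0.5, 0.1, -0.6]
width: 6.7
```

```bash
python3 - <<'E'
from h import *
go(542.4,-167.8,243,-12.35)
E
```

```text
t 9.03 pos [ 542.4 -167.9  243.2] yaw -12.41 tilt [-1. -0. -0.] F [-0.5  0.1 -0.6] Tq [-0.03 -0.04 -0.08] w 6.7 | turn rx -0.06 shift now-axes [ 0.2  0.  -0.1]
```

No force at 4 mm below the plate's top, so the edge is in the slot. I continue down.

{"op": "jog_arm", "data": {"series": [[[0, 0, 0], [2, 0, 0], 1], [[0, 0, 0], [2, 0, 0], 1], [[0, 0, 0], [3, 0, 0], 1], [[0, 0, 0], [3, 0, 0], 1], [[0, 0, 0], [3, 0, 0], 1], [[0, 0, 0], [3, 0, 0], 1], [[0, 0, 0], [0, 0, 0], 1]]}}

```text
clock: 9.9
eef_pos: [542.3, -167.9, 227.0]
tool_rot: [-1.597, 1.57, 2.899]
force: [-0.3, -0.5, 0.4]
width: 6.9
```

{"op": "jog_arm", "data": {"series": [[[0, 0, 0], [3, 0, 0], 1], [[0, 0, 0], [3, 0, 0], 1], [[0, 0, 0], [3, 0, 0], 1], [[0, 0, 0], [3, 0, 0], 1], [[0, 0, 0], [2, 0, 0], 1], [[0, 0, 0], [0, 0, 0], 1]]}}

```text
clock: 10.65
eef_pos: [542.3, -167.9, 213.1]
tool_rot: [-1.556, 1.57, 2.94]
force: [-0.2, 0.6, -1.2]
width: 7.5
```

{"op": "jog_arm", "data": {"series": [[[0, 0, 0], [2, 0, 0], 1], [[0, 0, 0], [2, 0, 0], 1], [[0, 0, 0], [2, 0, 0], 1], [[0, 0, 0], [0, 0, 0], 1]]}}

```text
clock: 11.15
eef_pos: [543.3, -168.4, 209.5]
tool_rot: [1.72, 1.568, -0.067]
force: [-2.6, 1.8, 13.1]
width: 6.7
```

```bash
python3 - <<'E'
from h import *
go(542.4,-167.8,187,-12.35)
E
```

```text
t 11.15 pos [ 543.3 -168.4  209.5] yaw -12.4 tilt [-1.     0.003 -0.   ] F [-2.6  1.8 13.1] Tq [0.26 0.63 0.11] w 6.7 | turn rx -0.05 shift now-axes [22.5 -1.1 -0.3]
```

The board has met the leaves, with 13 N up. I push on in small steps.

{"op": "jog_arm", "data": {"series": [[[0, 0, 0], [1.5, 0, 0], 1], [[0, 0, 0], [1.5, 0, 0], 1], [[0, 0, 0], [0, 0, 0], 1]]}}

```text
clock: 11.52
eef_pos: [543.3, -168.5, 206.7]
tool_rot: [1.674, 1.568, -0.113]
force: [-3.3, 0.5, 15.1]
width: 7.0
```

{"op": "jog_arm", "data": {"series": [[[0, 0, 0], [1.5, 0, 0], 1], [[0, 0, 0], [1.5, 0, 0], 1], [[0, 0, 0], [0, 0, 0], 1]]}}

```text
clock: 11.9
eef_pos: [543.3, -168.4, 203.2]
tool_rot: [1.686, 1.568, -0.101]
force: [-1.8, 1.2, 10.4]
width: 6.9
```

{"op": "jog_arm", "data": {"series": [[[0, 0, 0], [1.5, 0, 0], 1], [[0, 0, 0], [1.5, 0, 0], 1], [[0, 0, 0], [0, 0, 0], 1]]}}

```text
clock: 12.28
eef_pos: [543.3, -168.2, 199.8]
tool_rot: [1.687, 1.568, -0.1]
force: [-0.3, 0.6, 8.4]
width: 7.3
```

{"op": "jog_arm", "data": {"series": [[[0, 0, 0], [1.5, 0, 0], 1], [[0, 0, 0], [1.5, 0, 0], 1], [[0, 0, 0], [1.5, 0, 0], 1], [[0, 0, 0], [1.5, 0, 0], 1], [[0, 0, 0], [0, 0, 0], 1]]}}

```text
clock: 12.9
eef_pos: [543.3, -168.1, 193.6]
tool_rot: [1.709, 1.568, -0.078]
force: [0.3, 1.6, 6.5]
width: 7.2
```

{"op": "jog_arm", "data": {"series": [[[0, 0, 0], [1.5, 0, 0], 1], [[0, 0, 0], [1.5, 0, 0], 1], [[0, 0, 0], [1.5, 0, 0], 1], [[0, 0, 0], [1.5, 0, 0], 1], [[0, 0, 0], [0, 0, 0], 1]]}}

```text
clock: 13.52
eef_pos: [543.4, -168.1, 187.6]
tool_rot: [1.689, 1.568, -0.098]
force: [-1.1, 0.7, 7.1]
width: 6.8
```

```bash
python3 - <<'E'
from h import *
go(542.4,-167.8,187,-12.35)
E
```

```text
t 13.53 pos [ 543.4 -168.1  187.6] yaw -12.39 tilt [-1.     0.003 -0.   ] F [-1.1  0.7  7.1] Tq [0.27 0.08 0.02] w 6.8 | turn rx -0.04 shift now-axes [ 0.6 -1.  -0.1]
```

Fingertips are about 12 mm above the plate and the leaves hold the board. I release, rise, close and push from the top.

{"op": "jog_arm", "data": {"series": [[[0, 0, 0], [0, 0, 0], 0.5], [[0, 0, 0], [0, 0, 0], 0.5], [[0, 0, 0], [0, 0, 0], 0.5], [[0, 0, 0], [-15, 0, 0], 0.5], [[0, 0, 0], [-20, 0, 0], 0.5], [[0, 0, 0], [-8, 0, 0], 0.5], [[0, 0, 0], [0, 0, 0], 1], [[0, 0, 0], [0, 0, 0], 1]]}}

```text
clock: 14.52
eef_pos: [542.1, -167.7, 228.9]
tool_rot: [-1.733, 1.57, 2.763]
force: [-0.8, 0.8, 0.7]
width: -0.1
```

{"op": "jog_arm", "data": {"series": [[[0, 0, 0], [0, 0, 0], 1], [[0, 0, 0], [0, 0, 0], 1]]}}

```text
clock: 14.78
eef_pos: [542.2, -167.9, 228.8]
tool_rot: [-1.557, 1.57, 2.939]
force: [1.2, -0.1, 1.1]
width: -0.1
```

```bash
python3 - <<'E'
from h import *
go(542.4,-167.8,226,-12.35)
d=grab('wrist'); save(cv2.resize(d['img'][130:380,180:460],None,fx=2.4,fy=2.4,interpolation=cv2.INTER_CUBIC),'w6.png')
W=wcloud(d); v,u=np.mgrid[:480,:640]; h=cv2.cvtColor(d['img'],cv2.COLOR_RGB2HSV)
m=(u>290)&(u<350)&(v>150)&(v<380)&(h[...,1]>110)&(h[...,0]<15)&(W[...,2]>152); rect(W[m],'brown'); 
E
```

```text
t 14.78 pos [ 542.2 -167.9  228.8] yaw -12.41 tilt [-1.    -0.001  0.   ] F [ 1.2 -0.1  1.1] Tq [-0.07 -0.02 -0.01] w -0.1 | turn rx -0.06 shift now-axes [ 2.8  0.2 -0.1]
brown 526 [ 546.4 -156.9] [15.9  6.9] 78.0 z [189.1 190.2 191.1]
```

View pics/w6.png

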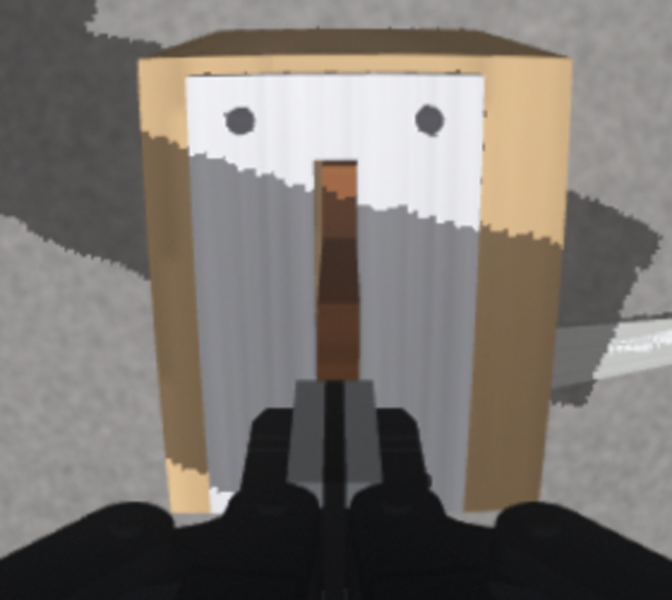

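The board stands upright in the slot with the tab's top at z=190, crop (338,300-380), leaning on the +x edge. The closed fingertips are over it. Pushing down.

{"op": "jog_arm", "data": {"series": [[[0, 0, 0], [3, 0.8, 0], 1], [[0, 0, 0], [4, 0, 0], 1], [[0, 0, 0], [3, 0, 0], 1], [[0, 0, 0], [2, 0, 0], 1], [[0, 0, 0], [1.5, 0, 0], 1], [[0, 0, 0], [1.5, 0, 0], 1], [[0, 0, 0], [0, 0, 0], 1]]}}

```text
clock: 15.7
eef_pos: [543.7, -168.5, 215.3]
tool_rot: [1.536, 1.569, -0.251]
force: [-1.2, 0.2, 6.5]
width: -0.4
```

{"op": "jog_arm", "data": {"series": [[[0, 0, 0], [1.5, 0, 0], 1], [[0, 0, 0], [1.5, 0, 0], 1], [[0, 0, 0], [1.5, 0, 0], 1], [[0, 0, 0], [0, 0, 0], 1]]}}

```text
clock: 16.2
eef_pos: [544.3, -168.7, 211.3]
tool_rot: [1.537, 1.567, -0.251]
force: [-0.4, -0.4, 7.5]
width: -0.3
```

{"op": "jog_arm", "data": {"series": [[[0, 0, 0], [1.5, 0, 0], 1], [[0, 0, 0], [1.5, 0, 0], 1], [[0, 0, 0], [1.5, 0, 0], 1], [[0, 0, 0], [1.5, 0, 0], 1], [[0, 0, 0], [0, 0, 0], 1]]}}

```text
clock: 16.82
eef_pos: [544.4, -168.7, 205.3]
tool_rot: [1.536, 1.567, -0.251]
force: [-0.5, 1.2, 7.1]
width: -0.1
```

{"op": "jog_arm", "data": {"series": [[[0, 0, 0], [1.5, 0, 0], 1], [[0, 0, 0], [1.5, 0, 0], 1], [[0, 0, 0], [1.5, 0, 0], 1], [[0, 0, 0], [1.5, 0, 0], 1], [[0, 0, 0], [1.5, 0, 0], 1], [[0, 0, 0], [1.5, 0, 0], 1], [[0, 0, 0], [0, 0, 0], 1]]}}

```text
clock: 17.7
eef_pos: [544.2, -168.6, 196.2]
tool_rot: [1.571, 1.568, -0.216]
force: [0.1, 0.9, 7.9]
width: 0.2
```

{"op": "jog_arm", "data": {"series": [[[0, 0, 0], [1.5, 0, 0], 1], [[0, 0, 0], [1.5, 0, 0], 1], [[0, 0, 0], [1.5, 0, 0], 1], [[0, 0, 0], [0, 0, 0], 1]]}}

```text
clock: 18.2
eef_pos: [544.1, -168.5, 191.6]
tool_rot: [1.596, 1.568, -0.191]
force: [-1.3, -0.1, 7.9]
width: 0.1
```

{"op": "jog_arm", "data": {"series": [[[0, 0, 0], [1, 0, 0], 1], [[0, 0, 0], [1, 0, 0], 1], [[0, 0, 0], [1, 0, 0], 1], [[0, 0, 0], [0, 0, 0], 1]]}}

```text
clock: 18.7
eef_pos: [544.0, -168.6, 188.7]
tool_rot: [1.604, 1.568, -0.183]
force: [-0.7, 0.5, 8.8]
width: -0.0
```

```bash
python3 - <<'E'
from h import *
go(542.4,-167.8,182,-12.35)
d=grab('wrist'); W=wcloud(d); v,u=np.mgrid[:480,:640]; h=cv2.cvtColor(d['img'],cv2.COLOR_RGB2HSV)
save(cv2.resize(d['img'][130:380,180:460],None,fx=2.4,fy=2.4,interpolation=cv2.INTER_CUBIC),'w7.png')
m=(u>290)&(u<350)&(v>150)&(v<380)&(h[...,1]>110)&(h[...,0]<15)&(W[...,2]>151); print(m.sum()); 
if m.sum()>10: rect(W[m],'brown')
E
```

```text
t 18.7 pos [ 544.  -168.6  188.7] yaw -12.41 tilt [-1.     0.002 -0.   ] F [-0.7  0.5  8.8] Tq [0.12 0.26 0.  ] w -0.0 | turn rx -0.06 shift now-axes [ 6.7 -1.7 -0.4]
369
brown 369 [ 548.1 -154.2] [10.1  7.2] 77.8 z [161.9 163.  164. ]
```

Tab top is about 13 mm above the plate, still at 8 to 9 N. I go on in 1 mm steps until it drops.

{"op": "jog_arm", "data": {"series": [[[0, 0, 0], [1, 0, 0], 1], [[0, 0, 0], [1, 0, 0], 1], [[0, 0, 0], [1, 0, 0], 1], [[0, 0, 0], [0, 0, 0], 1]]}}

```text
clock: 19.25
eef_pos: [543.9, -168.5, 185.6]
tool_rot: [1.608, 1.569, -0.179]
force: [-2.0, 0.4, 8.5]
width: -0.3
```

{"op": "jog_arm", "data": {"series": [[[0, 0, 0], [1, 0, 0], 1], [[0, 0, 0], [1, 0, 0], 1], [[0, 0, 0], [0, 0, 0], 1]]}}

```text
clock: 19.62
eef_pos: [543.1, -168.0, 182.0]
tool_rot: [-1.714, 1.57, 2.782]
force: [0.2, 0.3, 0.2]
width: 0.1
```

{"op": "jog_arm", "data": {"series": [[[0, 0, 0], [1, 0, 0], 1], [[0, 0, 0], [0, 0, 0], 1]]}}

```text
clock: 19.88
eef_pos: [543.1, -168.0, 181.0]
tool_rot: [-1.57, 1.57, 2.926]
force: [-0.3, -0.0, 0.3]
width: -0.0
```

The force went to zero, so it has dropped. I retreat and check.

{"op": "jog_arm", "data": {"series": [[[0, 0, 0], [-20, 0, 0], 1], [[0, 0, 0], [-40, 0, 0], 1], [[0, 0, 0], [-40, 0, 0], 1], [[0, 0, 0], [-30, 0, -30], 1], [[0, 0, 0], [0, 0, -50], 1], [[0, 0, 0], [0, 0, -30], 1], [[0, 0, 0], [0, 0, 0], 1], [[0, 0, 0], [0, 0, 0], 1]]}}

```text
clock: 20.88
eef_pos: [566.5, -61.8, 311.3]
tool_rot: [-0.139, 1.57, -1.927]
force: [0.0, -1.2, -0.2]
width: 0.0
```

```bash
python3 - <<'E'
from h import *
go(542.4,-167.8,182,-12.35)
d=grab('scene'); t=grab('top')
b=cv2.resize(t['img'][215:295,370:466],None,fx=3.3,fy=3.3,interpolation=cv2.INTER_CUBIC)
cv=np.zeros((600,760,3),np.uint8); a=d['img'][160:420,120:480]; cv[:260,:360]=a; cv[:264,400:400+b.shape[1]]=b[:264,:360]
w=grab('wrist')['img']; cv[264:600,:448]=cv2.resize(w,(448,336)); save(cv,'fin.png')
W=wcloud(np.load('wrist.npz')); 
E
```

```text
t 20.88 pos [566.5 -61.8 311.3] yaw -12.46 tilt [-1.    -0.     0.001] F [ 0.  -1.2 -0.2] Tq [0.01 0.05 0.01] w 0.0 | turn rx -0.11 shift now-axes [129.4  -0.6 108.6]
```

View pics/fin.png

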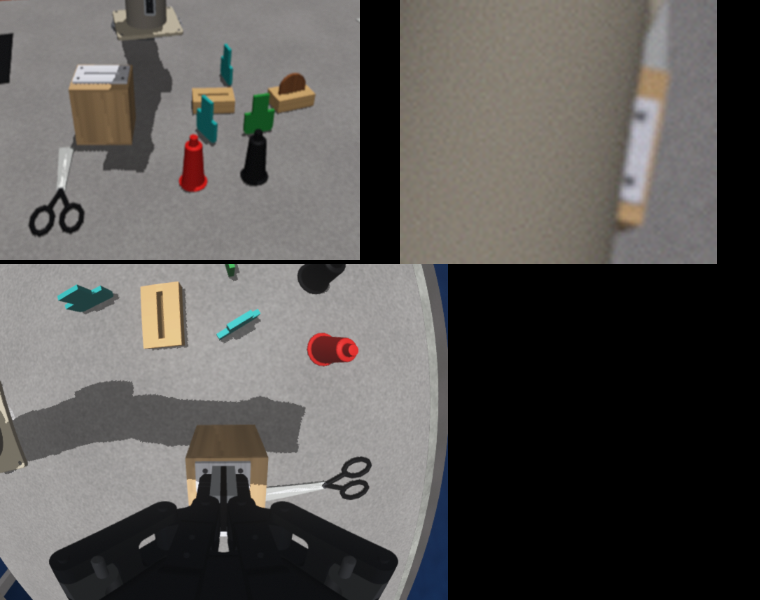

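The scene view, top left, shows nothing standing above the slot plate at crop (103,73). The stand at (213,99) is empty, and the arch, spools, shears and look-alikes are where they were. The arm is clear, so I hand the job in.

```bash
python3 - <<'E'
from h import *
W=cloud(np.load('scene.npz')); v,u=np.mgrid[:480,:640]
m=(u>185)&(u<262)&(v>200)&(v<260); print('max z over box',np.nanmax(W[m][:,2]).round(1))
print(finish_job())
E
```

```text
max z over box 155.8
the job is handed in; nothing more can be done
None
```

The tabbed brown template is inside the box, and I handed the job in at about 21 s on the robot clock.

- **Insertion:** I took the template from its stand and lined it up with the slot by camera. Its lower edge went in with no measurable force on the plate. I pushed it part-way past the leaves, let go, and pressed the tab's top with closed fingers until it dropped.
- **Forces:** The highest reading was about 15 N, at the leaves. I read the force only at the end of each move, so a brief peak in between would not show.
- **Final checks:** The upward force fell from 8.5 N to about 0 as it dropped. The scene view shows nothing standing above the slot plate: the highest depth reading there was 156 mm against the plate's 150 mm, which I take as depth noise at the edges. The stand is empty, and the arch, spools, shears and look-alikes are still in place. The arm had retreated and was touching nothing.
- **What I could not confirm:** I could not see the template lying inside the box, because the arm blocked the top camera and the gripper hid part of the wrist view.
- **Disagreement:** The top and wrist cameras differed by about 3 mm in absolute position, but the template-to-slot offset matched to within 1 mm.

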